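# Set and lock the length stop of a rod cut-off jig

### The job

Set up the cut-off jig for the next cut: slide its length stop along the slots until its front face stands on the scribed line, then press the cam lever down until it snaps over and stop pressing, without forcing anything. Then move the brass rod along the V-groove until its end rests against the locked stop. Leave the white bottle and the tea cup where they stand.

Things in the scene. Friction and masses are not known exactly. Their poses are not given: they have to be found in the camera images.
- jig: Rod cut-off jig, screwed to the bench: grey metal base 100 x 325 x 12 mm. Origin: on its underside, centre line. Its x points away from the robot, its y along the base to the left. Base from y=-150 to +175 mm. Dark steel V-block on the centre line: 36 mm wide, y=-145 to -5, top at z=26, cut by a saw kerf at y=-30 between four guide cheeks (x=+-13.5, up to z=48).
- mark_line (a point): Black line, 1.2 mm wide, scribed right across the top of the base (z=12 mm), parallel to the jig's x, at jig y=+20 to +40 mm, another place each time. The point is the line's middle; its axes are the jig's.
- stop (a joint): Length stop (dark steel, slotted foot 84 across x 118 along x 6 mm on the base). Value in m, 0 to 0.058: grows as it slides toward the V-block (jig -y), its only motion. Starts 12 to 48 mm to the +y side of the line. Unlocked it slides with 2 to 4 N; locked it withstands 15 N.
- stop_face (a point): Foot of the stop's front face, on the jig's centre line at z=12 mm; axes are the jig's. The face is the -y side of an upright 40 mm wide, 6 thick, its top at z=45, flush with the foot's front edge. It must stand on the scribed line, and the rod's end meets it; it can be pushed to +y.
- stop_tab (a point): Middle of the outer (+y) side of the stop's bent-up thumb tab (56 mm wide, 5 thick, jig z=18 to 39), 118 mm behind the front face, at jig z=29. Push here toward jig -y; the space behind it is free.
- lever (a joint): Over-centre cam lever that locks the stop, rad: 0 open (53 deg above level), 0.785 shut (8 deg); starts at 0 to 0.04. Pivot along jig y at jig x=+28, y=+98, z=34 mm, whatever the stop does; it points to jig -x, 80 mm long. Pressed straight down on its upper face, 32 mm out from the pivot, it resists with up to 7 N near 0.25, then yields, passes dead centre at 0.47 and shuts by itself.
- lever_pad (a point): Point on the lever's centre line 56 mm from its pivot, amid its black grip (48 x 18 x 9 mm). The open grip stands up to 101 mm above the bench. Press on the upper face, not on the tip's end: that only pushes along the lever.
- rod: Brass rod, 12 mm thick, 120 mm long, about 0.115 kg, loose in the V-groove on the jig's centre line, along jig y. Origin at its centre, which lies at jig z=29.5 mm (3.5 mm above the V-block's top).
- rod_end (a point): Left (+y) end of the rod, on its axis. It starts 22 to 62 mm to the right of the scribed line, already past the saw kerf.
- rod_tail (a point): Right (-y) end of the rod, on its axis. It can be pushed here toward jig +y, with the fingertips at least 2 mm above the V-block (the rod's upper 9 mm stand free); this takes under 1.5 N.
- bottle: small white bottle, 37 mm thick, 82 mm high, standing to the right of the jig; loose, to be left alone. Origin on its underside
- cup: porcelain tea cup, 77 mm across, 57 mm high, standing to the left of the jig; loose, to be left alone. Origin on its underside

How it is judged:
By the outcome, as a careful person would: the job done as asked, in the order asked, and still so for the second after the job is handed in, with the robot touching nothing.
It also fails if it takes over 54 s, if anything falls off the work surface, if the arm or the gripper's body presses on something with over 40 N, if the wrist force passes 120 N, or if a joint passes its speed limit or range.

### The arm

A 6-joint arm with a two-finger parallel gripper is mounted at the origin on a cart in front of the work surface, level with it; the furniture and walls round the work are solid. World frame = base frame: x ahead of the robot, y to its left, z up, the work surface at z = 0. Lengths are in mm, angles in rad, forces in N, time in s.
With the tool pointing down it reaches from about 300 to 875 mm from the base axis. Payload 4.2 kg.
Tool frame: the origin (TCP) lies on the centre line of the jaws, within the pads' length; the fingertips stand 17 mm ahead of it and the grasp point (between the pads) lies 2 mm behind it (tcp_to_tips is the distance from the TCP to the fingertips, in mm); z points along the fingers, y is the direction in which the jaws open and shut (so a half turn about z gives the same grasp; the last joint's range is limited). The gripper opens to 85 mm and grips with 20 to 120 N. Pads are 22 mm wide; open, the fingers measure 114 mm over their backs; the gripper's body (76 mm by 85 mm) begins 54 mm behind the grasp point. The pads swing forward as they close: fully open they stand 13 mm farther back than shut.
Start: joints at [1.32, 0.32, 1.565, -0, 1.257, -0.02], TCP at [131.535, 559.766, 248.338] pointing down, gripper open.
Joint ranges: [-3.11, 3.11], [-0.84, 2.01], [0.21, 2.61], [-1.34, 4.49], [0.05, 2.63], [-2.56, 2.56]. Speed limits (rad/s): [2.57, 2.57, 3.14, 3.14, 3.14, 3.14].

### API

Orientations are given as a unit quaternion [w, x, y, z].
In Python, from station import get_obs, grab_frame, sign_off, tcp_to_tips gives the robot as it stands.
- The arm moves only by the tool arm_command, never from a script. Its argument "increments" is a list of rows, each a list of 5 numbers: the opening, from 0 (shut) to 1 (fully open), then the shift along the tool's x, y, z in cm, then the turn about the tool's z in degrees. A call has 1 to 8 rows; each row is the pose to reach, as a shift and turn from the pose commanded when the call began, along the tool's axes at that moment; what a row does not reach only later rows make up. A row lasts 1/12 s, in which the tool goes at most 41.7 mm and 7.16 degrees, less where a joint would pass 70% of its speed; a pose out of reach is approached as far as the arm can. A call with a gripper value outside its range is refused whole. The fingers move at their own pace and stop on an object; "grip_force" is the grip in N (left out, the last holds). Time passes only in rows, so rows that repeat a pose let the fingers close. It gives the time, the measured TCP pose, the force and the opening at its end, in the units of the state.
- get_obs(): the state, without advancing time (a new reading comes with each control period).
- grab_frame(name): name is "scene" or "top"; returns a dict with "image" (400x640x3 uint8, red, green, blue), "fx", "fy", "cx", "cy" (pixels), "cam_to_world" (4x4, takes a point from camera to world coordinates). Camera axes: x right, y up, looking along -z (the intrinsics and any distortion apply to the point x, -y, -z); pixel columns grow to the right and rows downward; lengths in mm; the calibration is good to about 2 mm. A picture is of the moment at which its call begins. There is no depth.
- sign_off(): hands the job in, once; it reports no verdict.
The state is a dict: "time_s": time; "joint_positions": joint angles; "joint_vel": joint speeds; "joint_torque": joint torques, N m; "tool_pos": TCP position; "ee_rot": TCP orientation; "ft_force": force on the tool from outside, world axes, zero at the start; "torque": the same for the moment, N m; "grip_width": finger opening in mm.
Only numpy, scipy, OpenCV 4.12 (cv2) and the standard library are available. Lean on these libraries where they do the work, as an engineer would, in place of code of your own. Each camera call takes 0.05 s, during which the arm holds its last target.

## Working session

There is one attempt and no reset: what is moved stays moved. The work goes in short steps, Python scripts to look and compute and a tool call to move; the robot and the scene stay as the last step left them, time stands still between calls to the robot, and variables do not carry over. Pictures are saved under pics/ and viewed, and the job is handed in when it is done.

Besides the shell and the picture viewer there is one more tool, called in YAML: its name, and indented under it one key for each argument. arm_command: Moves the arm, as the interface text tells. Its arguments: {"type":"object","properties":{"increments":{"type":"array"},"grip_force":{"type":"number"}},"required":["increments"]}

```bash
ls; mkdir -p pics; cat > look.py <<'E'
import cv2,sys
from station import grab_frame
import pickle
def snap(name,tag):
    f=grab_frame(name); pickle.dump(f,open(f'pics/{tag}.pkl','wb'))
    cv2.imwrite(f'pics/{tag}.png',cv2.cvtColor(f['image'],cv2.COLOR_RGB2BGR)); return f
E
python3 - <<'E'
from look import *
from station import get_obs,tcp_to_tips
print(get_obs(),tcp_to_tips)
for n in('scene','top'):
    f=snap(n,n+'0'); print({k:(v if k!='image' else 0) for k,v in f.items()})
E
```

```text
pics
{'time_s': 0.0, 'joint_positions': array([ 1.31999093e+00,  3.20301026e-01,  1.56565689e+00,  9.23259926e-07,
        1.25738176e+00, -1.99987250e-02]), 'joint_vel': array([-0.00076218,  0.0015493 , -0.00235268, -0.00063556,  0.00117978,
       -0.00131741]), 'joint_torque': array([ 5.20009398e-04, -4.15510905e+01, -2.34160262e+01,  1.30641893e-04,
        8.11529666e-03, -3.50648321e-06]), 'tool_pos': array([131.4297688 , 559.3343522 , 247.48557428]), 'ee_rot': array([-1.18348905e-04,  1.15147449e-01,  9.93348027e-01, -8.65455056e-04]), 'ft_force': array([-0.0051272 ,  0.59453509,  0.51409394]), 'torque': array([0.00708174, 0.08333946, 0.00019942]), 'grip_width': 85.41748710748047} 17.0
{'image': 0, 'fx': 494.55328357557806, 'fy': 494.55328357557806, 'cx': 321.57004682607027, 'cy': 200.21747828127002, 'cam_to_world': array([[ 7.94635693e-01,  2.64532480e-01, -5.46421707e-01,
        -1.01043392e+02],
       [-6.07067773e-01,  3.53329305e-01, -7.11777438e-01,
        -8.12469625e+02],
       [ 4.77855067e-03,  8.97318767e-01,  4.41357220e-01,
         5.91979377e+02],
       [ 0.00000000e+00,  0.00000000e+00,  0.00000000e+00,
         1.00000000e+00]])}
{'image': 0, 'fx': 385.79230286177653, 'fy': 385.79230286177653, 'cx': 316.1951809797194, 'cy': 204.34908750126678, 'cam_to_world': array([[-4.93382067e-04,  9.90214836e-01, -1.39550474e-01,
         4.30968135e+02],
       [-9.99286901e-01, -5.75694539e-03, -3.73168386e-02,
         2.01498861e+01],
       [-3.77550717e-02,  1.39432549e-01,  9.89511556e-01,
         9.36620395e+02],
       [ 0.00000000e+00,  0.00000000e+00,  0.00000000e+00,
         1.00000000e+00]])}
```

View pics/scene0.png

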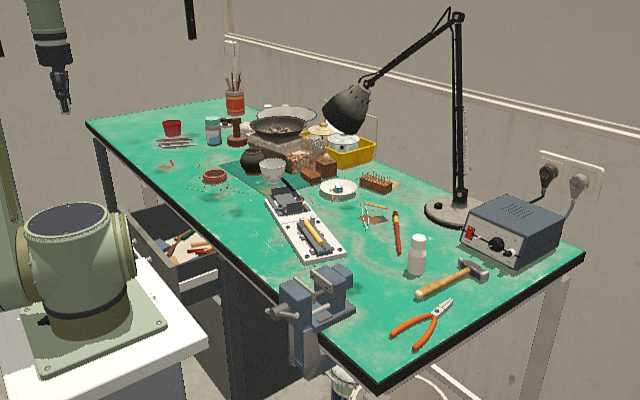

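View pics/top0.png

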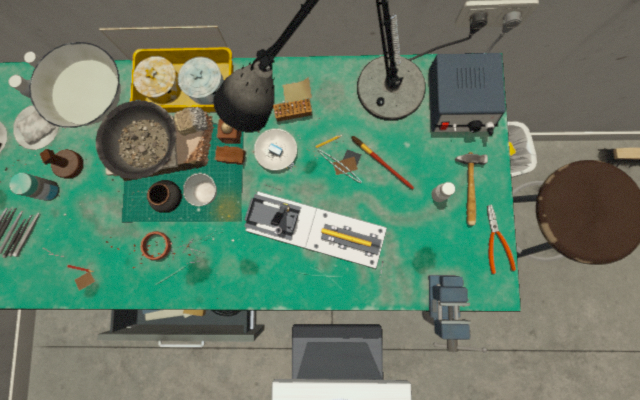

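```bash
python3 - <<'E'
import cv2
a=cv2.imread('pics/top0.png')[165:285,170:400]
cv2.imwrite('pics/top0z.png',cv2.resize(a,None,fx=3.4,fy=3.4,interpolation=cv2.INTER_CUBIC))
a=cv2.imread('pics/scene0.png')[145:270,235:365]
cv2.imwrite('pics/scene0z.png',cv2.resize(a,None,fx=4.6,fy=4.6,interpolation=cv2.INTER_CUBIC))
E
```

```text
(no output)
```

View pics/top0z.png

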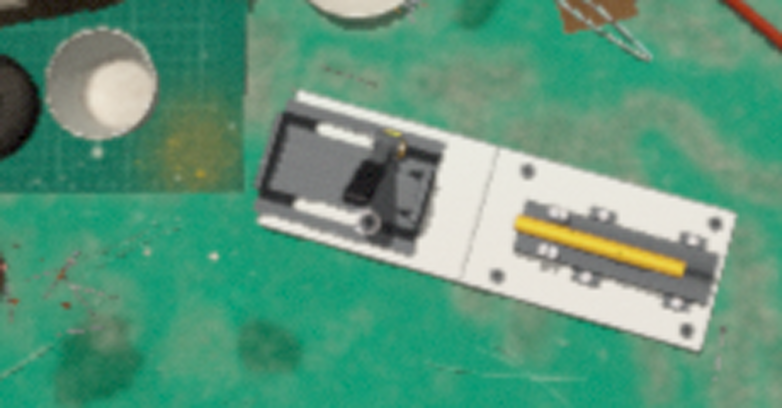

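View pics/scene0z.png

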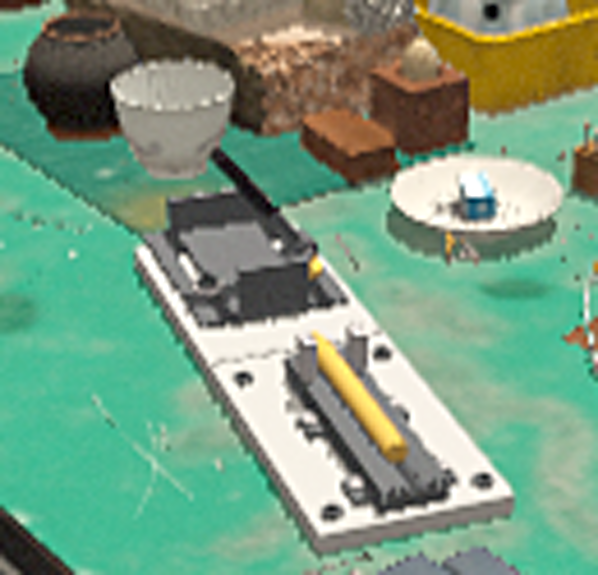

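```bash
cat > geo.py <<'E'
import numpy as np,cv2,pickle
from scipy.optimize import least_squares
def load(tag): return pickle.load(open(f'pics/{tag}.pkl','rb'))
def proj(f,P):
    P=np.atleast_2d(P).astype(float); T=np.linalg.inv(f['cam_to_world'])
    c=P@T[:3,:3].T+T[:3,3]
    return np.c_[f['fx']*c[:,0]/-c[:,2]+f['cx'], f['fy']*-c[:,1]/-c[:,2]+f['cy']]
def ray(f,uv,z):
    u,v=uv; d=np.array([(u-f['cx'])/f['fx'],-(v-f['cy'])/f['fy'],-1]); T=f['cam_to_world']
    d=T[:3,:3]@d; o=T[:3,3]; return o+d*(z-o[2])/d[2]
def j2w(p,P):
    P=np.atleast_2d(P).astype(float); c,s=np.cos(p[2]),np.sin(p[2])
    return np.c_[p[0]+c*P[:,0]-s*P[:,1],p[1]+s*P[:,0]+c*P[:,1],P[:,2]]
def rect(f,p,z,x=(-60,60),y=(-160,185),s=3):
    "jig-plane rectified: columns = y descending, rows = x descending"
    ys=np.arange(y[1],y[0],-1/s); xs=np.arange(x[1],x[0],-1/s)
    Y,X=np.meshgrid(ys,xs); uv=proj(f,j2w(p,np.c_[X.ravel(),Y.ravel(),np.full(X.size,z)])).astype(np.float32)
    im=cv2.remap(f['image'],uv[:,0].reshape(X.shape),uv[:,1].reshape(X.shape),cv2.INTER_CUBIC)
    return cv2.cvtColor(im,cv2.COLOR_RGB2BGR)
E
python3 - <<'E'
from geo import *
f=load('top0');g=load('scene0')
Z=lambda a,s,o:(np.array(a)+.5)/s-.5+np.array(o)
top=Z([(297,92),(736,212),(700,350),(258,222)],3.4,(170,165))
sc=Z([(318,540),(513,492),(136,248)],4.6,(235,145))
J=np.array([(50,175,12),(50,-150,12),(-50,-150,12),(-50,175,12)])
Js=np.array([(-50,-150,12),(50,-150,12),(-50,175,12)])
for c in (0,1,2):
    fun=lambda p:np.r_[(proj(f,j2w(p,J))-top).ravel()*(c!=1),(proj(g,j2w(p,Js))-sc).ravel()*(c!=0)]
    r=least_squares(fun,[400,0,-.25]);print(r.x,r.fun.round(2))
p=r.x;np.save('p0.npy',p)
for n,h in(('t',f),('s',g)): cv2.imwrite(f'pics/rect_{n}.png',cv2.resize(rect(h,p,12,s=2.2),None,fx=1,fy=1))
E
```

```text
[ 4.98977388e+02  4.53419244e+01 -2.77293292e-01] [ 0.03 -0.61  0.3  -0.08  0.25  0.17 -0.59  0.46 -0.   -0.    0.   -0.
 -0.   -0.  ]
[ 4.98580764e+02  4.23061978e+01 -2.88349118e-01] [ 0.   -0.    0.    0.    0.    0.    0.   -0.   -0.3  -0.79  0.54  0.84
 -0.27 -0.17]
[ 4.99013547e+02  4.47048581e+01 -2.80324710e-01] [ 0.41 -0.81  0.58  0.11  0.41  0.33 -0.33  0.22 -0.2  -1.36  0.41  0.11
 -1.07 -0.39]
```

```bash
python3 - <<'E'
from geo import *
p=np.load('p0.npy')
ims=[rect(load(t),p,12,s=2.2) for t in('top0','scene0')]
for im in ims:
    for y in range(-150,180,10):
        x=int((185-y)*2.2); cv2.line(im,(x,0),(x,6 if y%50 else 14),(0,0,255),1)
    for x in range(-50,60,10):
        r=int((60-x)*2.2); cv2.line(im,(0,r),(6 if x%50 else 14,r),(0,0,255),1)
cv2.imwrite('pics/rect0.png',np.vstack(ims))
E
```

```text
(no output)
```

View pics/rect0.png

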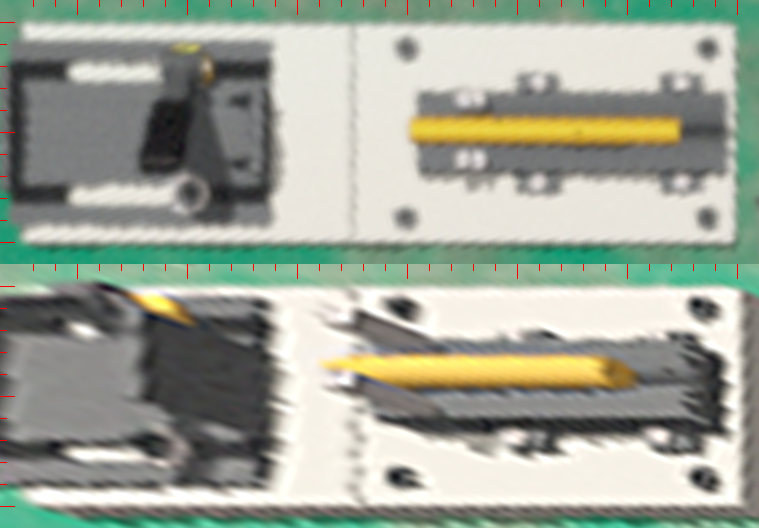

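```bash
cat > meas.py <<'E'
from geo import *
def prof(f,p,z,xr,yr,s=10):
    im=cv2.cvtColor(rect(f,p,z,xr,yr,s),cv2.COLOR_BGR2GRAY).astype(float).mean(0)
    ys=np.arange(yr[1],yr[0],-1/s)
    return ys,im
def line(f,p,xr,yr=(15,35)):
    ys,im=prof(f,p,12,xr,yr); w=np.clip(np.median(im)-8-im,0,None); return (w*ys).sum()/w.sum()
def edge(f,p,z,xr,yr):
    ys,im=prof(f,p,z,xr,yr); g=np.abs(np.gradient(cv2.GaussianBlur(im[None],(0,0),8)[0])); i=g.argmax(); sl=slice(max(0,i-15),i+16); return (g[sl]*ys[sl]).sum()/g[sl].sum()
E
python3 - <<'E'
from meas import *
p=np.load('p0.npy')
for t in('top0','scene0'):
    f=load(t); print(t,'line',[line(f,p,x).round(2) for x in((-45,-25),(-25,0),(0,15),(25,45))])
    print('foot z18',[edge(f,p,18,x,(54,70)).round(2) for x in((-40,-22),(22,40))],'z12',[edge(f,p,12,x,(54,70)).round(2) for x in((-40,-22),(22,40))])
    print('upright top z45',edge(f,p,45,(-18,18),(40,75)))
    print('tab outer z39',edge(f,p,39,(-26,26),(160,190)))
    print('rodend z29.5 ',edge(f,p,29.5,(-4,4),(-20,10)),'tail',edge(f,p,29.5,(-4,4),(-140,-110)), 'tail z33', edge(f,p,33,(-4,4),(-140,-110)))
    print('ends',edge(f,p,12,(-45,45),(-158,-142)),edge(f,p,12,(-48,-44),(168,182)),'sides',)
cv2.imwrite('pics/r45.png',rect(load('top0'),p,45,s=2.2)); cv2.imwrite('pics/r30.png',rect(load('top0'),p,29.5,s=2.2))
E
```

```text
top0 line [np.float64(24.79), np.float64(24.82), np.float64(24.77), np.float64(24.73)]
foot z18 [np.float64(61.19), np.float64(61.09)] z12 [np.float64(61.88), np.float64(61.79)]
upright top z45 57.67110185628337
tab outer z39 174.31995368438913
rodend z29.5  -1.0980177535491298 tail -122.18875163207676 tail z33 -121.88722019669808
ends -149.0971234292101 174.21110326101905 sides
scene0 line [np.float64(23.71), np.float64(21.13), np.float64(20.49), np.float64(20.3)]
foot z18 [np.float64(59.3), np.float64(59.23)] z12 [np.float64(61.69), np.float64(61.8)]
upright top z45 57.89950317942089
tab outer z39 169.8040397579429
rodend z29.5  -5.722356430794267 tail -116.58667482601152 tail z33 -121.29903830640305
ends -151.99513360794225 172.8885538093982 sides
```

```bash
cat >> geo.py <<'E'
from scipy.spatial.transform import Rotation as Rn
def plan(tj,yaw=True):
    "tj: target TCP in jig coords (mm). prints shift in tool axes cm and turn deg"
    from station import get_obs
    o=get_obs(); p=np.load('p0.npy'); t=o['tool_pos']; q=o['ee_rot']; R=Rn.from_quat([q[1],q[2],q[3],q[0]]).as_matrix()
    c,s=np.cos(p[2]),np.sin(p[2]); Jx,Jy=np.array([c,s,0]),np.array([-s,c,0])
    cur=[(t-[p[0],p[1],0])@Jx,(t-[p[0],p[1],0])@Jy,t[2]]
    turn=np.degrees(np.arctan2(Jy@-R[:,0],Jy@R[:,1]))
    print('t',round(o['time_s'],2),'jig tcp',np.round(cur,2),'F jig',np.round([o['ft_force']@Jx,o['ft_force']@Jy,o['ft_force'][2]],2),'grip',round(o['grip_width'],1))
    if tj is not None:
        w=j2w(p,tj)[0]; print('shift cm',np.round(R.T@(w-t)/10,2),'turn',round(turn,2),'tilt',np.round(R[:,2],4))
E
python3 - <<'E'
from geo import *
p=np.load('p0.npy')
f=load('top0')
plan((0,212,150))
w=lambda a:(np.array(a)+.5)/3.4-.5+np.array((170,165))
c=ray(f,w((103,83)),57); print('cup',c, 'jig',[(c-[p[0],p[1],0])@[np.cos(p[2]),np.sin(p[2]),0],(c-[p[0],p[1],0])@[-np.sin(p[2]),np.cos(p[2]),0]])
E
```

```text
t 0.1 jig tcp [-495.62  392.89  247.59] F jig [-0.31  0.29 -0.29] grip 85.4
shift cm [-48.61 -20.51   9.79] turn 2.84 tilt [-4.0e-04 -1.5e-03 -1.0e+00]
cup [592.80454724 326.02663193  57.        ] jig [np.float64(12.297281802911282), np.float64(296.2895020030948)]
```

```bash
python3 - <<'E'
from geo import *
f=load('top0');g=load('scene0')
for z in(200,300,400,500): print(z,ray(f,(245,95),z).round(),ray(f,(243,125),z).round(),ray(g,(345,108),z).round(), ray(g,(340,135),z).round())
print(j2w(np.load('p0.npy'),(0,212,0)))
E
```

```text
200 [759. 192. 200.] [696. 195. 200.] [806. 260. 200.] [641.  81. 200.]
300 [715. 169. 300.] [660. 171. 300.] [574. -14. 300.] [ 451. -147.  300.]
400 [670. 145. 400.] [624. 147. 400.] [ 343. -287.  400.] [ 262. -375.  400.]
500 [626. 122. 500.] [588. 123. 500.] [ 112. -561.  500.] [  73. -603.  500.]
[[557.66709929 248.42957632   0.        ]]
```

arm_command:
  increments:
    - [0,-48.6,-20.5,9.8,2.8]
    - [0,-48.6,-20.5,9.8,2.8]
    - [0,-48.6,-20.5,9.8,2.8]
    - [0,-48.6,-20.5,9.8,2.8]
    - [0,-48.6,-20.5,9.8,2.8]
    - [0,-48.6,-20.5,9.8,2.8]
    - [0,-48.6,-20.5,9.8,2.8]
    - [0,-48.6,-20.5,9.8,2.8]
  grip_force: 40

```text
time_s: 0.77
tool_pos: [397.5, 365.1, 186.8]
ee_rot: [-0.0, 0.139, 0.99, -0.0]
ft_force: [-0.0, 0.0, 0.6]
grip_width: 0.3
```

```bash
python3 -c "
from geo import *
plan((0,212,80))"
```

```text
t 0.77 jig tcp [-186.22  279.77  186.84] F jig [-0.03 -0.01  0.61] grip 0.3
shift cm [-18.62  -6.79  10.68] turn 0.04 tilt [-4.e-04 -2.e-04 -1.e+00]
```

arm_command:
  increments:
    - [0,-18.6,-6.8,10.7,0]
    - [0,-18.6,-6.8,10.7,0]
    - [0,-18.6,-6.8,10.7,0]
    - [0,-18.6,-6.8,10.7,0]
    - [0,-18.6,-6.8,10.7,0]
    - [0,-18.6,-6.8,10.7,0]
    - [0,-18.6,-6.8,10.7,0]
    - [0,-18.6,-6.8,10.7,0]

```text
time_s: 1.43
tool_pos: [556.0, 249.6, 79.7]
ee_rot: [-0.001, 0.14, 0.99, -0.0]
ft_force: [-0.3, 0.4, 0.3]
grip_width: -0.1
```

```bash
python3 - <<'E'
from look import *
from geo import *
plan((0,212,46))
a=snap('scene','scene1')['image'][120:290,215:385,::-1]
cv2.imwrite('pics/s1z.png',cv2.resize(a,None,fx=3.5,fy=3.5,interpolation=cv2.INTER_CUBIC))
E
```

```text
t 1.43 jig tcp [ -1.93 212.69  79.71] F jig [-0.42  0.28  0.26] grip -0.1
shift cm [-0.2  -0.07  3.37] turn -0.06 tilt [-2.2e-03 -2.0e-04 -1.0e+00]
```

View pics/s1z.png

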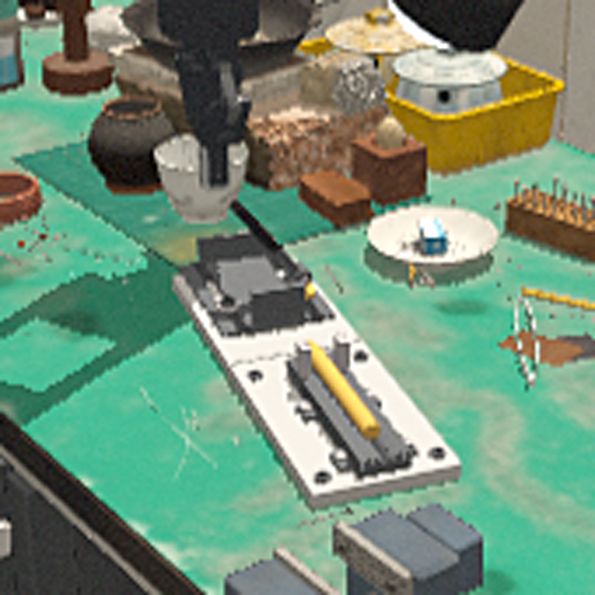

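arm_command:
  increments:
    - [0,-0.2,0,2.4,0]
    - [0,-0.2,0,3.4,0]
    - [0,-0.2,-0.1,3.4,0]
    - [0,-0.2,-0.4,3.4,0]
    - [0,-0.2,-0.8,3.4,0]
    - [0,-0.2,-1.0,3.4,0]
    - [0,-0.2,-1.2,3.4,0]
    - [0,-0.2,-1.2,3.4,0]

```text
time_s: 2.15
tool_pos: [555.0, 237.6, 47.2]
ee_rot: [0.0, 0.14, 0.99, 0.0]
ft_force: [-0.1, -0.1, -0.6]
grip_width: -0.1
```

```bash
python3 -c "
from geo import *
plan((0,180,46))"
```

```text
t 2.15 jig tcp [  0.48 200.86  47.16] F jig [-0.03 -0.16 -0.61] grip -0.1
shift cm [ 0.05 -2.09  0.11] turn 0.02 tilt [ 8.e-04  4.e-04 -1.e+00]
```

arm_command:
  increments:
    - [0,0,-0.15,0.1,0]
    - [0,0,-0.3,0.1,0]
    - [0,0,-0.45,0.1,0]
    - [0,0,-0.6,0.1,0]
    - [0,0,-0.75,0.1,0]
    - [0,0,-0.9,0.1,0]

```text
time_s: 2.65
tool_pos: [552.7, 229.6, 45.5]
ee_rot: [0.0, 0.14, 0.99, 0.001]
ft_force: [-0.3, 2.8, -0.5]
grip_width: 0.3
```

```bash
python3 -c "
from geo import *
plan((0,180,46))"
```

```text
t 2.65 jig tcp [  0.44 192.58  45.46] F jig [-1.05  2.59 -0.51] grip 0.3
shift cm [ 0.04 -1.26 -0.06] turn 0.01 tilt [ 7.0e-04  1.2e-03 -1.0e+00]
```

arm_command:
  increments:
    - [0,0,-0.4,0,0]
    - [0,0,-0.8,0,0]
    - [0,0,-1.2,0,0]
    - [0,0,-1.6,0,0]
    - [0,0,-2.0,0,0]
    - [0,0,-2.4,0,0]
    - [0,0,-2.7,0,0]
    - [0,0,-2.8,0,0]

```text
time_s: 3.32
tool_pos: [544.6, 201.7, 45.5]
ee_rot: [-0.0, 0.14, 0.99, -0.0]
ft_force: [1.1, 2.7, 0.3]
grip_width: -0.3
```

```bash
cat > m2.py <<'E'
import sys
from look import *
from meas import *
tag=sys.argv[1]
p=np.load('p0.npy'); f=snap('top','t'+tag); g=snap('scene','s'+tag)
lo,hi=float(sys.argv[2]),float(sys.argv[3])
for h in(f,g):
    print('line',[line(h,p,x).round(2) for x in((-45,-25),(25,45))],'foot z12',[edge(h,p,12,x,(lo,hi)).round(2) for x in((-40,-22),(-18,18),(22,40))])
    print('rod end z33',edge(h,p,33,(-3,3),(-20,15)).round(2),'tail',edge(h,p,33,(-3,3),(-140,-110)).round(2))
cv2.imwrite(f'pics/m{tag}.png',np.vstack([rect(h,p,12,s=2.2) for h in(f,g)]))
plan(None)
E
python3 m2.py 2 20 45
```

```text
line [np.float64(33.12), np.float64(33.11)] foot z12 [np.float64(31.31), np.float64(31.18), np.float64(32.39)]
rod end z33 -1.18 tail -121.79
line [np.float64(32.72), np.float64(21.49)] foot z12 [np.float64(32.59), np.float64(29.91), np.float64(24.3)]
rod end z33 4.89 tail -121.21
t 3.42 jig tcp [  0.37 163.54  45.45] F jig [0.41 0.32 0.15] grip 0.1
```

View pics/m2.png

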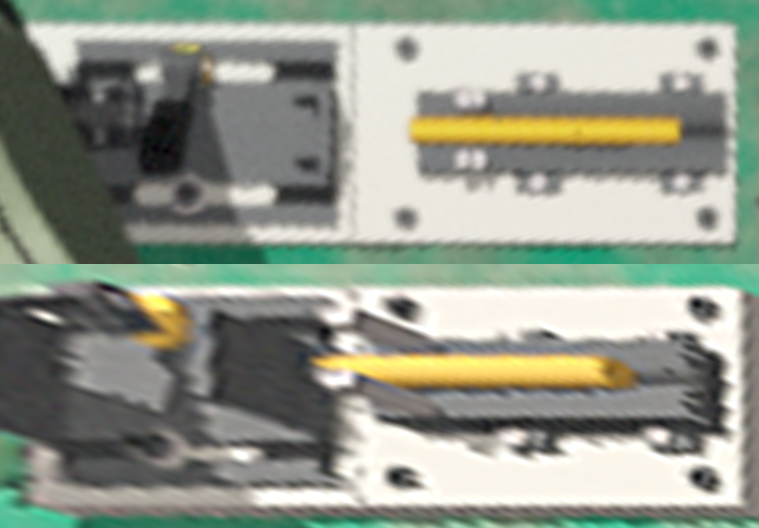

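```bash
python3 - <<'E'
from meas import *
p=np.load('p0.npy')
for tag in('t2','s2'):
    f=load(tag)
    for xr in((-40,-24),(-18,18),(24,40)):
        ys,im=prof(f,p,12,xr,(18,42),2); print(tag,xr,' '.join(f'{y:.1f}:{v:.0f}' for y,v in zip(ys,im)))
a=[cv2.resize(load(t)['image'][r[0]:r[1],r[2]:r[3],::-1],None,fx=8,fy=8,interpolation=cv2.INTER_NEAREST) for t,r in(('t2',(190,265,240,340)),)]
cv2.imwrite('pics/z2.png',a[0])
a=cv2.resize(load('s2')['image'][180:250,250:340,::-1],None,fx=8,fy=8,interpolation=cv2.INTER_NEAREST);cv2.imwrite('pics/z2s.png',a)
E
```

```text
t2 (-40, -24) 42.0:88 41.5:88 41.0:88 40.5:87 40.0:87 39.5:86 39.0:86 38.5:85 38.0:85 37.5:84 37.0:83 36.5:83 36.0:83 35.5:84 35.0:87 34.5:90 34.0:95 33.5:103 33.0:113 32.5:123 32.0:136 31.5:149 31.0:162 30.5:176 30.0:188 29.5:198 29.0:206 28.5:211 28.0:215 27.5:216 27.0:215 26.5:213 26.0:211 25.5:208 25.0:207 24.5:206 24.0:208 23.5:211 23.0:216 22.5:221 22.0:226 21.5:229 21.0:231 20.5:232 20.0:232 19.5:232 19.0:232 18.5:231
t2 (-18, 18) 42.0:101 41.5:103 41.0:106 40.5:109 40.0:113 39.5:117 39.0:120 38.5:122 38.0:123 37.5:122 37.0:120 36.5:116 36.0:111 35.5:105 35.0:99 34.5:93 34.0:90 33.5:91 33.0:94 32.5:102 32.0:112 31.5:123 31.0:134 30.5:145 30.0:154 29.5:162 29.0:169 28.5:174 28.0:178 27.5:182 27.0:185 26.5:188 26.0:192 25.5:195 25.0:198 24.5:202 24.0:207 23.5:212 23.0:217 22.5:222 22.0:226 21.5:229 21.0:231 20.5:232 20.0:232 19.5:232 19.0:232 18.5:232
t2 (24, 40) 42.0:90 41.5:90 41.0:90 40.5:90 40.0:90 39.5:89 39.0:89 38.5:89 38.0:88 37.5:89 37.0:89 36.5:90 36.0:91 35.5:94 35.0:98 34.5:105 34.0:115 33.5:126 33.0:140 32.5:154 32.0:169 31.5:184 31.0:196 30.5:207 30.0:216 29.5:223 
[... 807 characters left out ...]
143 32.5:146 32.0:149 31.5:153 31.0:156 30.5:160 30.0:165 29.5:169 29.0:173 28.5:177 28.0:180 27.5:183 27.0:186 26.5:187 26.0:188 25.5:187 25.0:187 24.5:187 24.0:186 23.5:186 23.0:185 22.5:185 22.0:185 21.5:186 21.0:187 20.5:189 20.0:190 19.5:192 19.0:193 18.5:193
s2 (24, 40) 42.0:96 41.5:96 41.0:96 40.5:95 40.0:95 39.5:96 39.0:97 38.5:99 38.0:103 37.5:108 37.0:116 36.5:124 36.0:132 35.5:141 35.0:150 34.5:159 34.0:167 33.5:174 33.0:181 32.5:187 32.0:193 31.5:198 31.0:203 30.5:207 30.0:210 29.5:212 29.0:213 28.5:213 28.0:213 27.5:211 27.0:207 26.5:202 26.0:195 25.5:188 25.0:180 24.5:171 24.0:161 23.5:152 23.0:143 22.5:136 22.0:130 21.5:126 21.0:124 20.5:124 20.0:124 19.5:126 19.0:129 18.5:131
```

View pics/z2.png

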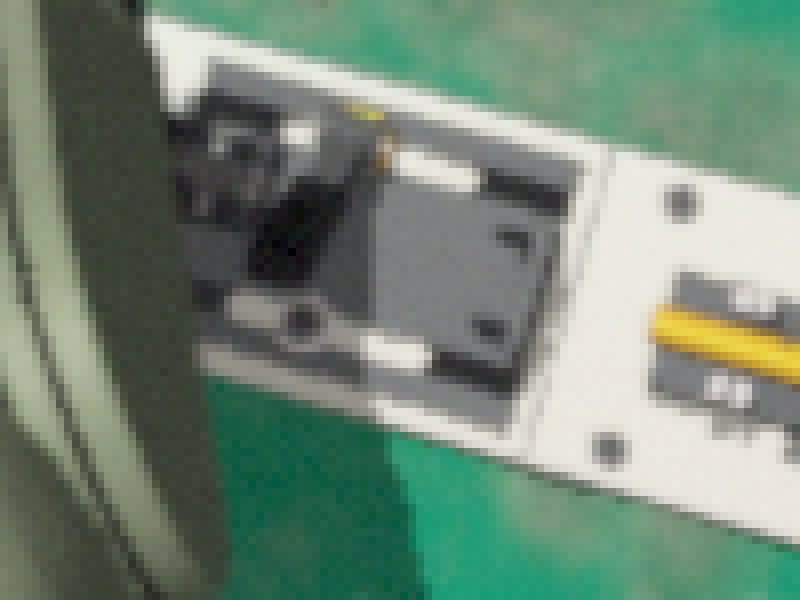

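View pics/z2s.png

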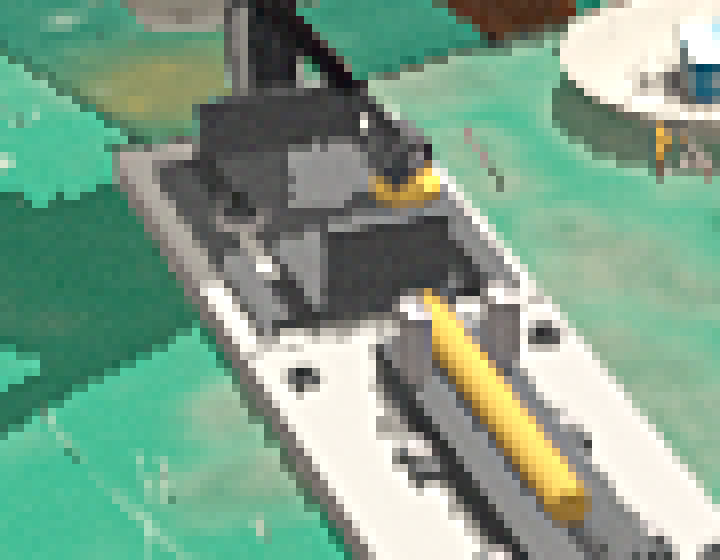

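arm_command:
  increments:
    - [0,0,-0.15,0,0]
    - [0,0,-0.3,0,0]
    - [0,0,-0.4,0,0]
    - [0,0,-0.45,0,0]
    - [0,0,-0.5,0,0]
    - [0,0,-0.5,0,0]

```text
time_s: 3.92
tool_pos: [543.4, 197.5, 45.4]
ee_rot: [0.0, 0.139, 0.99, 0.0]
ft_force: [-0.0, 1.2, -0.3]
grip_width: -0.1
```

```bash
python3 m2.py 3 20 40;python3 - <<'E'
from meas import *
p=np.load('p0.npy')
for tag in('t3',):
    f=load(tag)
    for xr in((-40,-24),(-18,18),(24,40)):
        ys,im=prof(f,p,12,xr,(18,36),2); print(tag,xr,' '.join(f'{y:.1f}:{v:.0f}' for y,v in zip(ys,im)))
a=cv2.resize(load('t3')['image'][190:265,240:340,::-1],None,fx=8,fy=8,interpolation=cv2.INTER_NEAREST)
cv2.imwrite('pics/z3.png',a)
E
```

```text
line [np.float64(31.43), np.float64(31.37)] foot z12 [np.float64(23.92), np.float64(24.31), np.float64(26.6)]
rod end z33 -1.18 tail -121.79
line [np.float64(30.74), np.float64(22.28)] foot z12 [np.float64(25.6), np.float64(37.93), np.float64(38.27)]
rod end z33 4.89 tail -121.11
t 4.02 jig tcp [  0.38 159.11  45.46] F jig [0.27 1.75 0.17] grip -0.1
t3 (-40, -24) 36.0:85 35.5:86 35.0:86 34.5:86 34.0:86 33.5:86 33.0:86 32.5:86 32.0:86 31.5:87 31.0:90 30.5:94 30.0:100 29.5:106 29.0:113 28.5:121 28.0:129 27.5:136 27.0:144 26.5:151 26.0:159 25.5:167 25.0:175 24.5:183 24.0:191 23.5:199 23.0:208 22.5:215 22.0:222 21.5:227 21.0:230 20.5:231 20.0:232 19.5:232 19.0:232 18.5:231
t3 (-18, 18) 36.0:110 35.5:113 35.0:117 34.5:120 34.0:123 33.5:124 33.0:123 32.5:121 32.0:118 31.5:112 31.0:106 30.5:99 30.0:93 29.5:88 29.0:85 28.5:86 28.0:89 27.5:95 27.0:103 26.5:113 26.0:124 25.5:135 25.0:147 24.5:159 24.0:171 23.5:184 23.0:195 22.5:206 22.0:215 21.5:222 21.0:227 20.5:231 20.0:232 19.5:233 19.0:233 18.5:232
t3 (24, 40) 36.0:90 35.5:91 35.0:92 34.5:92 34.0:92 33.5:91 33.0:90 32.5:90 32.0:90 31.5:90 31.0:91 30.5:94 30.0:98 29.5:104 29.0:111 28.5:120 28.0:129 27.5:140 27.0:150 26.5:161 26.0:171 25.5:181 25.0:191 24.5:200 24.0:208 23.5:215 23.0:220 22.5:225 22.0:228 21.5:231 21.0:233 20.5:233 20.0:233 19.5:233 19.0:233 18.5:233
```

View pics/z3.png

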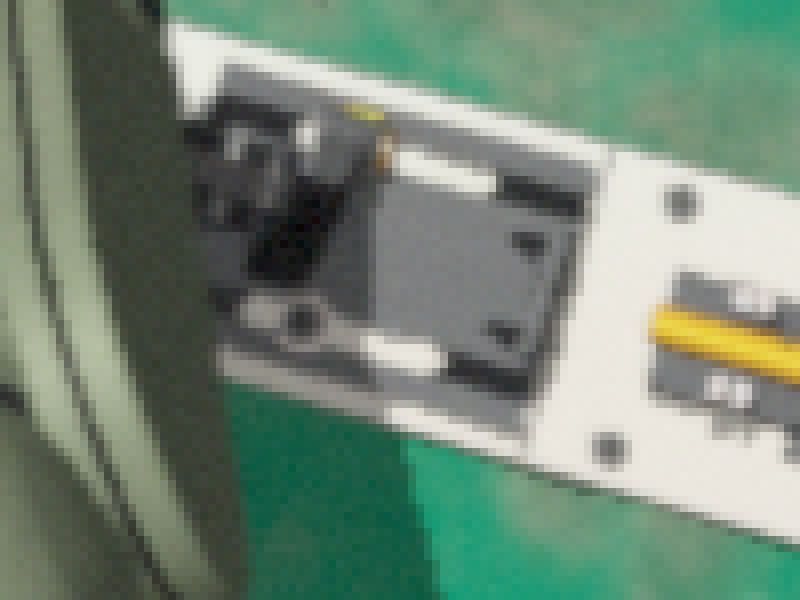

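```bash
python3 - <<'E'
from meas import *
p=np.load('p0.npy'); s=10
def R(t,z,x,y): return cv2.cvtColor(rect(load(t),p,z,x,y,s),cv2.COLOR_BGR2GRAY)
# calibrations: check rectified alignment is static; template match
for nm,x,y in(('all',(-40,40),(66,90)),('mid',(-20,20),(64,90)),('slots-',(-40,-22),(60,90)),('slots+',(22,40),(60,90))):
    T=R('top0',18,x,y)
    for t,d in(('t2',30),('t3',34.5)):
        I=R(t,18,(x[0]-1,x[1]+1),(y[0]-d-5,y[1]-d+5))
        r=cv2.matchTemplate(I,T,cv2.TM_CCOEFF_NORMED); _,v,_,l=cv2.minMaxLoc(r)
        print(nm,t,'disp',d-5+l[0]/s+0, round(v,3),l)
for t in('top0',):
  for xr in((-40,-24),(24,40)):
    ys,im=prof(load(t),p,12,xr,(20,66),2); print(' '.join(f'{y:.1f}:{v:.0f}' for y,v in zip(ys,im) if y>56 or y<30))
g=load('scene0')
for xr in((-45,-40),(-40,-32),(-32,-24)):
    ys,im=prof(g,p,12,xr,(18,66),2); print('scene',xr,' '.join(f'{y:.1f}:{v:.0f}' for y,v in zip(ys,im) if y>57 or y<30))
E
```

```text
all t2 disp 30.3 0.723 (53, 9)
all t3 disp 34.8 0.732 (53, 10)
mid t2 disp 30.6 0.431 (56, 12)
mid t3 disp 35.1 0.444 (56, 12)
slots- t2 disp 31.4 0.85 (64, 11)
slots- t3 disp 36.3 0.834 (68, 11)
slots+ t2 disp 29.3 0.965 (43, 11)
slots+ t3 disp 34.6 0.962 (51, 11)
66.0:87 65.5:88 65.0:91 64.5:95 64.0:102 63.5:111 63.0:122 62.5:135 62.0:148 61.5:161 61.0:174 60.5:186 60.0:196 59.5:205 59.0:213 58.5:218 58.0:223 57.5:225 57.0:227 56.5:229 29.5:230 29.0:228 28.5:227 28.0:224 27.5:222 27.0:218 26.5:214 26.0:211 25.5:207 25.0:205 24.5:205 24.0:206 23.5:210 23.0:215 22.5:220 22.0:225 21.5:228 21.0:230 20.5:230
66.0:90 65.5:91 65.0:94 64.5:98 64.0:105 63.5:113 63.0:125 62.5:138 62.0:152 61.5:167 61.0:181 60.5:194 60.0:206 59.5:215 59.0:223 58.5:228 58.0:231 57.5:233 57.0:233 56.5:233 29.5:231 29.0:230 28.5:229 28.0:227 27.5:224 27.0:221 26.5:218 26.0:214 25.5:211 25.0:209 24.5:208 24.0:210 23.5:213 23.0:217 22.5:222 22.0:226 21.5:229 21.0:231 20.5:232
scene (-45, -40) 66.0:171 65.5:175 65.0:179 64.5:185 64.0:191 63.5:198 63.0:205 62.5:210 62.0:216 61.5:221 61.0:226 60.5:230 60.0:234 59.5:2
[... 307 characters left out ...]
5:115 63.0:125 62.5:136 62.0:148 61.5:161 61.0:173 60.5:185 60.0:195 59.5:205 59.0:214 58.5:222 58.0:228 57.5:233 29.5:240 29.0:239 28.5:237 28.0:235 27.5:233 27.0:230 26.5:227 26.0:224 25.5:220 25.0:217 24.5:213 24.0:210 23.5:207 23.0:205 22.5:204 22.0:204 21.5:206 21.0:209 20.5:212 20.0:217 19.5:223 19.0:228 18.5:235
scene (-32, -24) 66.0:61 65.5:64 65.0:69 64.5:76 64.0:85 63.5:95 63.0:105 62.5:117 62.0:128 61.5:139 61.0:150 60.5:160 60.0:170 59.5:181 59.0:190 58.5:199 58.0:208 57.5:216 29.5:239 29.0:237 28.5:234 28.0:231 27.5:228 27.0:224 26.5:220 26.0:216 25.5:212 25.0:209 24.5:207 24.0:206 23.5:207 23.0:209 22.5:212 22.0:216 21.5:222 21.0:227 20.5:233 20.0:238 19.5:243 19.0:247 18.5:249
```

arm_command:
  increments:
    - [0,0,-0.1,0,0]
    - [0,0,-0.2,0,0]
    - [0,0,-0.2,0,0]
    - [0,0,-0.2,0,0]

```text
time_s: 4.35
tool_pos: [542.8, 195.5, 45.4]
ee_rot: [-0.0, 0.139, 0.99, -0.0]
ft_force: [0.9, 2.4, 0.8]
grip_width: 0.0
```

```bash
python3 -c "
from geo import *
plan(None)"
```

```text
t 4.35 jig tcp [  0.36 157.04  45.42] F jig [0.24 2.55 0.85] grip 0.0
```

arm_command:
  increments:
    - [0,0,1.5,0,0]
    - [0,0,3,-0.5,0]
    - [0,1,3,-4,0]
    - [0,5,3,-8,0]
    - [0,9,3.5,-10,0]
    - [0,13,4.5,-10,0]
    - [0,17,5.5,-10,0]
    - [0,21,7,-10,0]

```text
time_s: 5.02
tool_pos: [371.4, 312.5, 146.2]
ee_rot: [0.0, 0.14, 0.99, 0.0]
ft_force: [0.1, 1.2, -1.0]
grip_width: 0.1
```

```bash
python3 m2.py 4 22 40;python3 - <<'E'
from meas import *
p=np.load('p0.npy')
for tag in('t4','s4'):
    f=load(tag)
    for xr in((-49,-43),(-40,-24),(-18,18),(24,40),(43,49)):
        ys,im=prof(f,p,12,xr,(18,34),2); print(tag,xr,' '.join(f'{y:.1f}:{v:.0f}' for y,v in zip(ys,im)))
a=cv2.resize(load('t4')['image'][190:265,240:340,::-1],None,fx=8,fy=8,interpolation=cv2.INTER_NEAREST)
cv2.imwrite('pics/z4.png',a)
a=cv2.resize(load('s4')['image'][180:250,250:340,::-1],None,fx=8,fy=8,interpolation=cv2.INTER_NEAREST);cv2.imwrite('pics/z4s.png',a)
E
```

```text
line [np.float64(30.74), np.float64(30.77)] foot z12 [np.float64(24.79), np.float64(23.98), np.float64(25.19)]
rod end z33 -1.09 tail -121.78
line [np.float64(29.22), np.float64(22.53)] foot z12 [np.float64(24.34), np.float64(37.85), np.float64(37.94)]
rod end z33 4.89 tail -121.21
t 5.12 jig tcp [-200.05  222.79  145.52] F jig [1.24 0.81 0.04] grip 0.6
t4 (-49, -43) 34.0:208 33.5:208 33.0:208 32.5:209 32.0:211 31.5:213 31.0:214 30.5:214 30.0:214 29.5:213 29.0:212 28.5:210 28.0:207 27.5:203 27.0:200 26.5:198 26.0:197 25.5:198 25.0:201 24.5:206 24.0:211 23.5:216 23.0:220 22.5:224 22.0:226 21.5:228 21.0:229 20.5:230 20.0:230 19.5:230 19.0:230 18.5:230
t4 (-40, -24) 34.0:88 33.5:88 33.0:87 32.5:86 32.0:86 31.5:86 31.0:86 30.5:87 30.0:88 29.5:88 29.0:88 28.5:88 28.0:90 27.5:92 27.0:98 26.5:106 26.0:117 25.5:130 25.0:143 24.5:157 24.0:170 23.5:182 23.0:193 22.5:203 22.0:211 21.5:217 21.0:221 20.5:225 20.0:227 19.5:230 19.0:231 18.5:233
t4 (-18, 18) 34.0:110 33.5:113 33.0:117 32.5:121 32.0:124 31.5:125 31.0:126 30.5:125 30.0:122 29.5:117 29.0:111 28.5:103 28.0:94 27.5:86 27.0:80 26.5:78 26
[... 1518 characters left out ...]
1 23.5:143 23.0:146 22.5:149 22.0:153 21.5:156 21.0:160 20.5:165 20.0:169 19.5:173 19.0:177 18.5:180
s4 (24, 40) 34.0:162 33.5:160 33.0:158 32.5:157 32.0:157 31.5:156 31.0:156 30.5:156 30.0:157 29.5:158 29.0:159 28.5:160 28.0:162 27.5:163 27.0:162 26.5:160 26.0:157 25.5:154 25.0:149 24.5:144 24.0:139 23.5:135 23.0:131 22.5:128 22.0:126 21.5:126 21.0:127 20.5:129 20.0:131 19.5:133 19.0:136 18.5:137
s4 (43, 49) 34.0:187 33.5:188 33.0:190 32.5:191 32.0:192 31.5:193 31.0:195 30.5:196 30.0:198 29.5:199 29.0:200 28.5:200 28.0:199 27.5:197 27.0:196 26.5:194 26.0:192 25.5:191 25.0:191 24.5:193 24.0:196 23.5:201 23.0:207 22.5:214 22.0:222 21.5:228 21.0:235 20.5:240 20.0:244 19.5:248 19.0:250 18.5:250
```

View pics/z4.png

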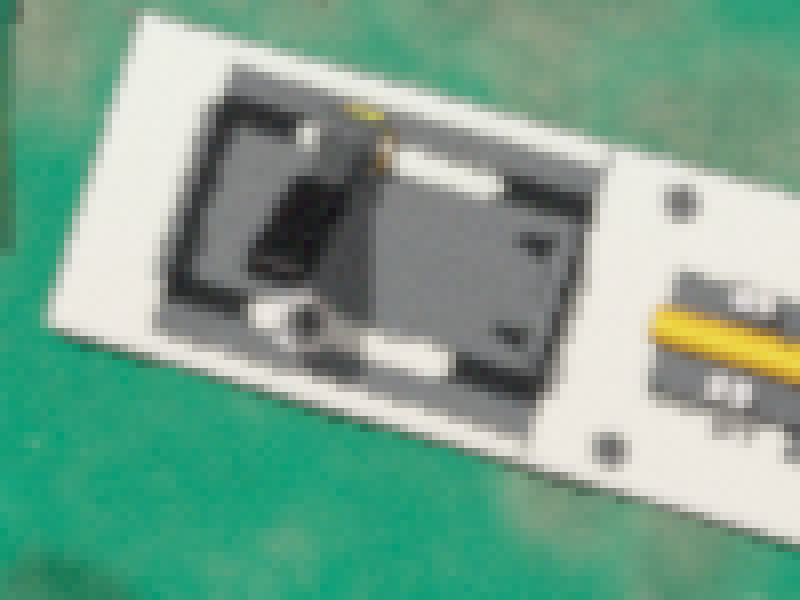

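View pics/z4s.png

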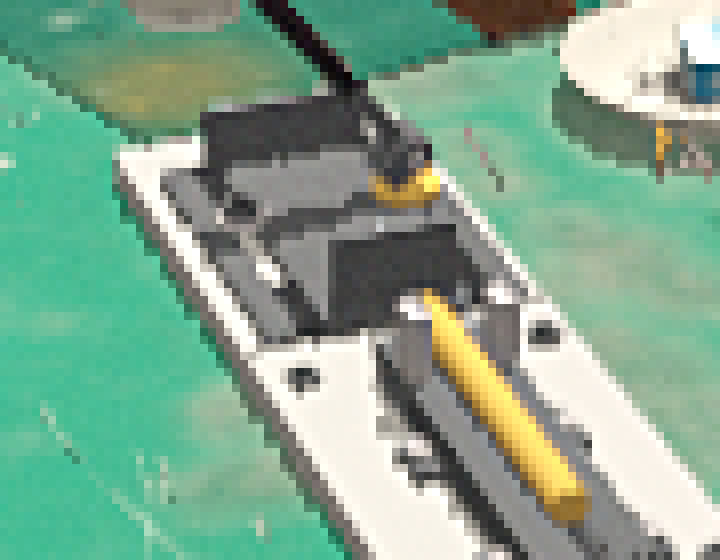

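```bash
python3 - <<'E'
from meas import *
p=np.load('p0.npy'); s=10
def R(t,z,x,y): return cv2.cvtColor(rect(load(t),p,z,x,y,s),cv2.COLOR_BGR2GRAY)
for a,b,side in(('top0','t4','top'),('scene0','s4','scene')):
  for nm,z,x,y in(('upr',45,(-24,24),(55,72)),('slots-',18,(-42,-22),(60,78)),('slots+',18,(22,42),(60,78)),('tabz39',39,(-32,32),(168,184)),('footrear',18,(-44,-30),(168,186)),('corner-',15,(-46,-24),(56,68)),('corner+',15,(24,46),(56,68))):
    T=R(a,z,x,y); d=36.5
    I=R(b,z,(x[0]-1,x[1]+1),(y[0]-d-4,y[1]-d+4))
    r=cv2.matchTemplate(I,T,cv2.TM_CCOEFF_NORMED); _,v,_,l=cv2.minMaxLoc(r)
    print(side,nm,'disp',round(d-4+l[0]/s,2), round(v,3),l)
E
```

```text
top upr disp 36.1 0.971 (36, 11)
top slots- disp 37.3 0.976 (48, 13)
top slots+ disp 36.4 0.984 (39, 12)
top tabz39 disp 34.9 0.938 (24, 3)
top footrear disp 40.5 0.565 (80, 9)
top corner- disp 37.3 0.984 (48, 18)
top corner+ disp 36.4 0.985 (39, 14)
scene upr disp 36.8 0.651 (43, 0)
scene slots- disp 32.8 0.942 (3, 12)
scene slots+ disp 32.5 0.89 (0, 8)
scene tabz39 disp 35.3 0.845 (28, 0)
scene footrear disp 40.5 0.168 (80, 0)
scene corner- disp 37.6 0.856 (51, 20)
scene corner+ disp 32.5 0.541 (0, 4)
```

```bash
python3 -c "
from geo import *
plan((0.4,175,45.5))"
```

```text
t 5.12 jig tcp [-200.05  222.79  145.52] F jig [1.24 0.81 0.04] grip 0.6
shift cm [-20.04  -4.9    9.96] turn 0.38 tilt [-2.6e-03 -5.0e-04 -1.0e+00]
```

arm_command:
  increments:
    - [0,-4,-1,0,0]
    - [0,-8,-2.5,0,0]
    - [0,-12,-3.5,0,0]
    - [0,-16,-4,2,0]
    - [0,-20,-4,5,0]
    - [0,-21,-4.2,8.5,0]
    - [0,-21,-5,10,0]
    - [0,-21,-5.5,10,0]

```text
time_s: 5.78
tool_pos: [558.0, 198.7, 39.9]
ee_rot: [-0.005, 0.14, 0.99, -0.003]
ft_force: [-0.9, 0.5, -0.1]
grip_width: -0.1
```

```bash
python3 -c "
from geo import *
plan((0.4,156.5,45.5))"
```

```text
t 5.78 jig tcp [ 14.08 164.31  39.94] F jig [-1.04  0.22 -0.11] grip -0.1
shift cm [ 1.37 -0.79 -0.54] turn -0.05 tilt [-0.0099 -0.004  -0.9999]
```

arm_command:
  increments:
    - [0,0.7,0,-0.3,0]
    - [0,1.3,0,-0.5,0]
    - [0,1.3,-0.2,-0.5,0]
    - [0,1.3,-0.2,-0.5,0]

```text
time_s: 6.12
tool_pos: [546.8, 203.7, 52.5]
ee_rot: [0.002, 0.139, 0.99, 0.001]
ft_force: [-0.4, -0.6, 0.0]
grip_width: -0.2
```

```bash
python3 -c "
from geo import *
plan((0.4,156.5,45.5))"
```

```text
t 6.12 jig tcp [  1.96 166.01  52.53] F jig [-0.2  -0.7   0.01] grip -0.2
shift cm [ 0.16 -0.95  0.7 ] turn 0.12 tilt [ 0.0034  0.0011 -1.    ]
```

arm_command:
  increments:
    - [0,0.1,0,0.3,0]
    - [0,0.1,-0.2,0.6,0]
    - [0,0.1,-0.4,0.6,0]
    - [0,0.1,-0.5,0.6,0]
    - [0,0.1,-0.5,0.6,0]

```text
time_s: 6.53
tool_pos: [544.3, 198.0, 44.2]
ee_rot: [-0.0, 0.14, 0.99, -0.0]
ft_force: [0.3, 0.1, 0.4]
grip_width: -0.3
```

```bash
python3 -c "
from geo import *
plan((0.4,156.5,45.5))"
```

```text
t 6.53 jig tcp [  1.11 159.83  44.18] F jig [0.25 0.22 0.44] grip -0.3
shift cm [ 0.07 -0.33 -0.13] turn 0.02 tilt [-3.e-04 -1.e-04 -1.e+00]
```

arm_command:
  increments:
    - [0,0,-0.1,0,0]
    - [0,0,-0.2,0,0]
    - [0,0,-0.3,0,0]
    - [0,0,-0.34,0,0]
    - [0,0,-0.34,0,0]
    - [0,0,-0.34,0,0]

```text
time_s: 7.03
tool_pos: [543.7, 195.4, 44.3]
ee_rot: [0.0, 0.139, 0.99, 0.0]
ft_force: [-0.1, 2.0, -1.0]
grip_width: 0.1
```

```bash
python3 -c "
from geo import *
plan((0.4,156.5,45.5))"
```

```text
t 7.03 jig tcp [  1.26 157.13  44.29] F jig [-0.69  1.92 -1.02] grip 0.1
shift cm [ 0.09 -0.06 -0.12] turn 0.03 tilt [ 6.e-04  7.e-04 -1.e+00]
```

Contact regained at y≈157.1; nudge half a millimetre more.

arm_command:
  increments:
    - [0,0,-0.05,0,0]
    - [0,0,-0.06,0,0]
    - [0,0,-0.06,0,0]

```text
time_s: 7.28
tool_pos: [543.5, 194.5, 44.3]
ee_rot: [0.0, 0.139, 0.99, 0.0]
ft_force: [0.8, 2.2, -0.4]
grip_width: 0.2
```

```bash
python3 -c "
from geo import *
plan((0.4,156.5,45.5))"
```

```text
t 7.28 jig tcp [  1.27 156.29  44.31] F jig [ 0.15  2.35 -0.43] grip 0.2
shift cm [ 0.09  0.02 -0.12] turn 0.04 tilt [ 4.e-04  3.e-04 -1.e+00]
```

arm_command:
  increments:
    - [0,0,1,0,0]
    - [0,0,2,-1,0]
    - [0,0,2,-4,0]
    - [0,2,2,-7,0]
    - [0,5,2,-10,0]
    - [0,8.5,3,-10,0]
    - [0,12,4,-10,0]
    - [0,15.5,5,-10,0]

```text
time_s: 7.95
tool_pos: [406.9, 285.8, 145.0]
ee_rot: [0.0, 0.14, 0.99, 0.0]
ft_force: [0.3, -0.3, -0.7]
grip_width: -0.1
```

arm_command:
  increments:
    - [0,2,1,0,0]
    - [0,4,2,0,0]
    - [0,5,2,0,0]

```text
time_s: 8.2
tool_pos: [364.0, 320.0, 144.5]
ee_rot: [-0.0, 0.138, 0.99, 0.0]
ft_force: [0.3, -0.6, 0.3]
grip_width: -0.3
```

```bash
python3 m2.py 5 22 40;python3 - <<'E'
from meas import *
p=np.load('p0.npy'); s=10
def R(t,z,x,y): return cv2.cvtColor(rect(load(t),p,z,x,y,s),cv2.COLOR_BGR2GRAY)
for b in('t4','t5'):
  f=load(b)
  for nm,z,x,y in(('upr',45,(-24,24),(55,72)),('slots-',18,(-42,-22),(60,78)),('slots+',18,(22,42),(60,78)),('corner-',15,(-46,-24),(56,68)),('corner+',15,(24,46),(56,68)),('ctl line base',12,(-20,20),(-145,-100))):
    T=R('top0',z,x,y); d=36.5 if nm[0]!='c' or 'corner' in nm else 0
    I=R(b,z,(x[0]-1,x[1]+1),(y[0]-d-4,y[1]-d+4))
    r=cv2.matchTemplate(I,T,cv2.TM_CCOEFF_NORMED); _,v,_,l=cv2.minMaxLoc(r)
    print(b,nm,'disp',round(d-4+l[0]/s,2), round(v,3))
  for xr in((-49,-44),(-40,-24),(24,40),(44,49)):
    ys,im=prof(f,p,12,xr,(18,34),10); i=np.where(im<160)[0]; print(xr,'lvl160',ys[i[-1]] if len(i) else None,'min at',ys[im.argmin()],im.min().round())
E
```

```text
line [np.float64(30.68), np.float64(30.7)] foot z12 [np.float64(24.25), np.float64(23.8), np.float64(24.8)]
rod end z33 -1.0 tail -121.79
line [np.float64(28.74), np.float64(22.66)] foot z12 [np.float64(24.02), np.float64(38.02), np.float64(37.93)]
rod end z33 4.99 tail -121.2
t 8.3 jig tcp [-205.24  225.75  144.23] F jig [ 0.04  0.09 -1.29] grip -0.0
t4 upr disp 36.1 0.971
t4 slots- disp 37.3 0.976
t4 slots+ disp 36.4 0.984
t4 corner- disp 37.3 0.984
t4 corner+ disp 36.4 0.985
t4 ctl line base disp 0.0 0.998
(-49, -44) lvl160 None min at 25.799999999999883 202.0
(-40, -24) lvl160 24.499999999999865 min at 31.599999999999966 86.0
(24, 40) lvl160 25.199999999999875 min at 30.099999999999945 90.0
(44, 49) lvl160 None min at 24.79999999999987 198.0
t5 upr disp 36.7 0.929
t5 slots- disp 37.9 0.969
t5 slots+ disp 36.7 0.986
t5 corner- disp 38.0 0.978
t5 corner+ disp 36.7 0.987
t5 ctl line base disp 0.0 0.998
(-49, -44) lvl160 None min at 25.59999999999988 196.0
(-40, -24) lvl160 23.799999999999855 min at 31.599999999999966 88.0
(24, 40) lvl160 24.89999999999987 min at 30.39999999999995 89.0
(44, 49) lvl160 None min at 24.79999999999987 198.0
```

```bash
python3 -c "
from geo import *
plan((3,98,135))"
```

```text
t 8.3 jig tcp [-205.24  225.75  144.23] F jig [ 0.04  0.09 -1.29] grip -0.0
shift cm [-20.78 -12.85   0.93] turn 0.2 tilt [-7.0e-04 -1.2e-03 -1.0e+00]
```

arm_command:
  increments:
    - [0,-3.5,-2,0,0]
    - [0,-7,-4,0,0]
    - [0,-10.5,-6,0,0]
    - [0,-14,-8,0,0]
    - [0,-17,-10,0,0]
    - [0,-19.5,-12,0.5,0]
    - [0,-20.8,-12.8,0.9,0]
    - [0,-20.8,-12.8,0.9,0]

```text
time_s: 8.97
tool_pos: [532.1, 134.4, 134.2]
ee_rot: [-0.0, 0.142, 0.99, -0.001]
ft_force: [-0.2, 0.5, 0.2]
grip_width: 0.1
```

arm_command:
  increments:
    - [0,0,0,0,0]
    - [0,0,0,0,0]

```text
time_s: 9.13
tool_pos: [529.5, 138.2, 135.0]
ee_rot: [-0.001, 0.139, 0.99, -0.0]
ft_force: [0.0, 0.1, 0.2]
grip_width: 0.2
```

```bash
python3 -c "
from geo import *
plan((3,98,108))"
```

```text
t 9.13 jig tcp [  3.44  98.25 135.03] F jig [-0.    0.11  0.19] grip 0.2
shift cm [ 0.04 -0.02  2.7 ] turn 0.04 tilt [-1.3e-03  1.0e-04 -1.0e+00]
```

Descend to expected contact.

arm_command:
  increments:
    - [0,0,0,1,0]
    - [0,0,0,1.8,0]
    - [0,0,0,2.3,0]
    - [0,0,0,2.6,0]
    - [0,0,0,2.8,0]
    - [0,0,0,3.0,0]

```text
time_s: 9.63
tool_pos: [530.1, 138.2, 104.9]
ee_rot: [-0.0, 0.139, 0.99, 0.0]
ft_force: [0.3, 0.5, 0.0]
grip_width: 0.1
```

```bash
python3 -c "
from geo import *
plan((3,98,90))"
```

```text
t 9.63 jig tcp [  3.97  98.4  104.94] F jig [0.13 0.6  0.04] grip 0.1
shift cm [ 0.1  -0.04  1.49] turn 0.07 tilt [-2.e-04  0.e+00 -1.e+00]
```

arm_command:
  increments:
    - [0,0,0,0.2,0]
    - [0,0,0,0.4,0]
    - [0,0,0,0.6,0]
    - [0,0,0,0.8,0]
    - [0,0,0,1.0,0]

```text
time_s: 10.05
tool_pos: [530.9, 137.9, 95.6]
ee_rot: [0.001, 0.139, 0.99, 0.0]
ft_force: [1.1, -1.0, 3.2]
grip_width: 0.1
```

```bash
python3 -c "
from geo import *
plan((3,98,90))"
```

```text
t 10.05 jig tcp [ 4.82 98.35 95.61] F jig [ 1.32 -0.61  3.25] grip 0.1
shift cm [ 0.18 -0.04  0.56] turn 0.03 tilt [ 1.8e-03  3.0e-04 -1.0e+00]
```

arm_command:
  increments:
    - [0,0,0,0.3,0]
    - [0,0,0,0.6,0]
    - [0,0,0,0.9,0]
    - [0,0,0,1.2,0]

```text
time_s: 10.38
tool_pos: [532.1, 138.1, 84.7]
ee_rot: [0.002, 0.139, 0.99, 0.001]
ft_force: [1.7, -0.6, 10.9]
grip_width: -0.0
```

arm_command:
  increments:
    - [0,0,0,0.3,0]
    - [0,0,0,0.6,0]

```text
time_s: 10.55
tool_pos: [532.3, 138.2, 79.1]
ee_rot: [0.003, 0.139, 0.99, 0.001]
ft_force: [1.1, -0.4, 12.2]
grip_width: -0.4
```

```bash
python3 -c "
from geo import *
plan((3,98,73))"
```

```text
t 10.55 jig tcp [ 6.11 99.07 79.1 ] F jig [ 1.18 -0.12 12.23] grip -0.4
shift cm [ 0.31 -0.11  0.61] turn 0.03 tilt [ 0.0054  0.0012 -1.    ]
```

```bash
python3 - <<'E'
from look import *
from geo import *
a=snap('scene','s6')['image'][165:245,245:345,::-1]
cv2.imwrite('pics/s6z.png',cv2.resize(a,None,fx=7.5,fy=7.5,interpolation=cv2.INTER_CUBIC))
plan(None)
p=np.load('p0.npy');f=load('s6')
for nm,P in(('pivot',(28,98,34)),('tip open',(28-48,98,34+64)),('r43@34',(28-80*.83,98,34+80*.56)),('tcp tips',(6,99,62)),('shut tip',(28-79,98,34+11))):
    u=proj(f,j2w(p,P))[0]; print(nm,((u-[245,165])*7.5).round())
E
```

```text
t 10.6 jig tcp [ 5.64 98.99 78.4 ] F jig [1.6  1.13 8.15] grip -0.1
pivot [412. 247.]
tip open [273.  96.]
r43@34 [221. 157.]
tcp tips [349. 182.]
shut tip [189. 254.]
```

View pics/s6z.png

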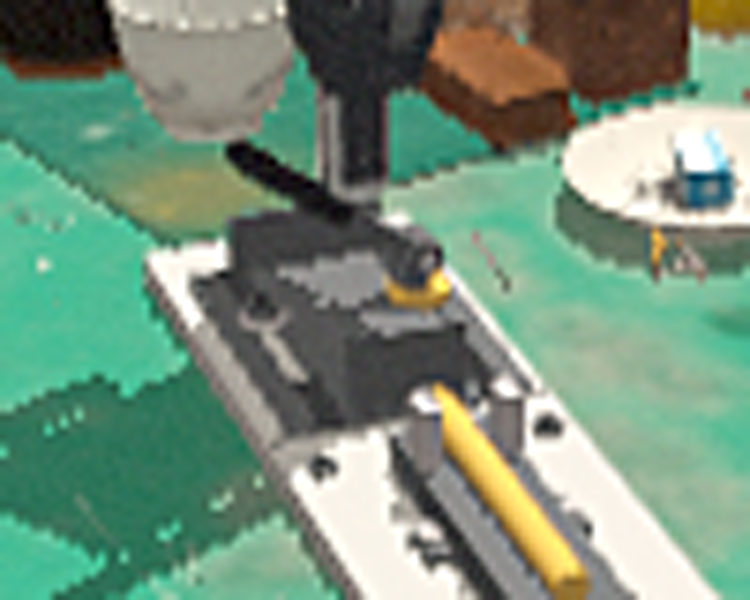

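arm_command:
  increments:
    - [0,0,0,0.15,0]
    - [0,0,0,0.3,0]
    - [0,0,0,0.45,0]

```text
time_s: 10.85
tool_pos: [530.9, 138.3, 73.7]
ee_rot: [0.001, 0.14, 0.99, 0.001]
ft_force: [1.2, 0.6, 3.9]
grip_width: 0.3
```

```bash
python3 -c "
from geo import *
plan((3,98,73))"
```

```text
t 10.85 jig tcp [ 4.76 98.76 73.68] F jig [1.01 0.92 3.93] grip 0.3
shift cm [ 0.18 -0.08  0.07] turn 0.01 tilt [ 0.0021  0.0012 -1.    ]
```

Resistance is dropping (3.9 N); a little further.

arm_command:
  increments:
    - [0,0,0,0.15,0]
    - [0,0,0,0.3,0]
    - [0,0,0,0.3,0]

```text
time_s: 11.1
tool_pos: [529.4, 137.7, 68.9]
ee_rot: [-0.001, 0.139, 0.99, -0.0]
ft_force: [-0.6, 0.5, -0.7]
grip_width: 0.3
```

```bash
python3 -c "
from geo import *
plan((3,98,73))"
```

```text
t 11.1 jig tcp [ 3.49 97.73 68.88] F jig [-0.68  0.33 -0.67] grip 0.3
shift cm [ 0.05  0.03 -0.41] turn 0.04 tilt [-2.e-03 -4.e-04 -1.e+00]
```

arm_command:
  increments:
    - [0,0,0,-1.5,0]
    - [0,0,0,-3,0]
    - [0,0,-2,-5,0]
    - [0,0,-5,-6,0]
    - [0,0,-8,-6,0]
    - [0,0,-11.5,-6,0]
    - [0,0,-15,-6,0]
    - [0,0,-18,-6,0]

```text
time_s: 11.77
tool_pos: [479.2, -36.8, 129.4]
ee_rot: [-0.001, 0.139, 0.99, -0.0]
ft_force: [0.2, 0.5, 0.9]
grip_width: -0.2
```

```bash
python3 m2.py 7 22 40; python3 - <<'E'
from geo import *
a=load('s7')['image'][165:245,245:345,::-1]
cv2.imwrite('pics/s7z.png',cv2.resize(a,None,fx=6,fy=6,interpolation=cv2.INTER_CUBIC))
plan((0,-152,75))
E
```

```text
line [np.float64(30.68), np.float64(30.69)] foot z12 [np.float64(24.24), np.float64(23.81), np.float64(24.8)]
rod end z33 -18.53 tail -123.44
line [np.float64(28.86), np.float64(22.54)] foot z12 [np.float64(24.09), np.float64(38.03), np.float64(38.01)]
rod end z33 4.89 tail -121.11
t 11.87 jig tcp [  3.39 -85.23 129.32] F jig [0.7  0.43 0.36] grip 0.2
t 11.87 jig tcp [  3.39 -85.23 129.32] F jig [0.7  0.43 0.36] grip 0.2
shift cm [ 0.3  -6.67  5.44] turn -0.22 tilt [-2.2e-03 -7.0e-04 -1.0e+00]
```

View pics/s7z.png

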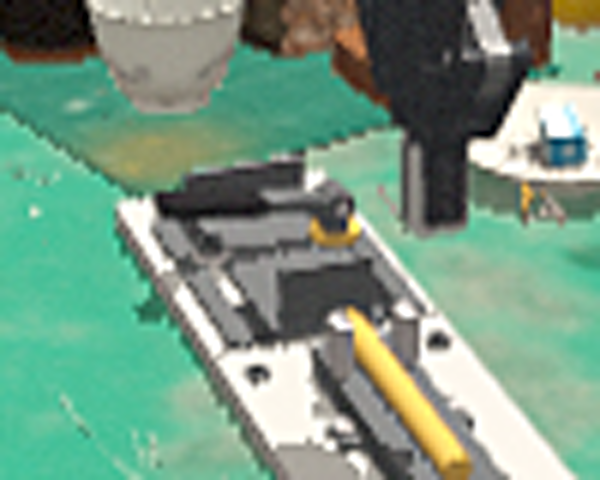

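arm_command:
  increments:
    - [0,0.3,-2.5,0,0]
    - [0,0.3,-5,1,0]
    - [0,0.3,-6.8,3,0]
    - [0,0.3,-7,5,0]
    - [0,0.3,-7,5.5,0]
    - [0,0.3,-7,5.5,0]

```text
time_s: 12.37
tool_pos: [457.4, -100.9, 73.3]
ee_rot: [-0.002, 0.139, 0.99, 0.0]
ft_force: [0.4, 0.4, 0.4]
grip_width: 0.4
```

```bash
python3 -c "
from geo import *
plan((0,-155,48))"
```

```text
t 12.37 jig tcp [   0.24 -151.41   73.31] F jig [0.28 0.53 0.43] grip 0.4
shift cm [ 0.01 -0.36  2.53] turn 0.03 tilt [-0.0038  0.0014 -1.    ]
```

arm_command:
  increments:
    - [0,0,-0.3,0.5,0]
    - [0,0,-0.3,1.2,0]
    - [0,0,-0.3,1.9,0]
    - [0,0,-0.3,2.3,0]
    - [0,0,-0.3,2.5,0]
    - [0,0,-0.3,2.5,0]

```text
time_s: 12.87
tool_pos: [457.3, -104.2, 49.3]
ee_rot: [-0.0, 0.139, 0.99, 0.0]
ft_force: [-0.1, -0.8, 0.1]
grip_width: -0.2
```

```bash
python3 - <<'E'
from look import *
from geo import *
plan((0,-140,48))
a=snap('scene','s8')['image'][180:270,265:365,::-1]
cv2.imwrite('pics/s8z.png',cv2.resize(a,None,fx=6,fy=6,interpolation=cv2.INTER_CUBIC))
E
```

```text
t 12.87 jig tcp [   1.08 -154.68   49.3 ] F jig [ 0.08 -0.77  0.06] grip -0.2
shift cm [0.11 1.47 0.13] turn 0.05 tilt [-8.e-04  3.e-04 -1.e+00]
```

View pics/s8z.png

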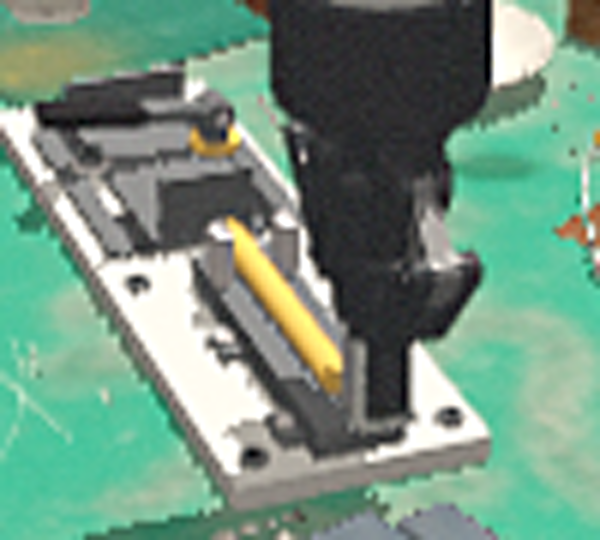

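arm_command:
  increments:
    - [0,0.1,0.3,0.1,0]
    - [0,0.1,0.7,0.1,0]
    - [0,0.1,1.1,0.1,0]
    - [0,0.1,1.4,0.1,0]
    - [0,0.1,1.6,0.1,0]
    - [0,0.1,1.8,0.1,0]

```text
time_s: 13.42
tool_pos: [461.6, -86.6, 48.8]
ee_rot: [0.0, 0.139, 0.99, 0.0]
ft_force: [0.1, 0.7, -0.1]
grip_width: -0.1
```

```bash
python3 -c "
from geo import *
plan((0,-112,48))"
```

```text
t 13.42 jig tcp [   0.39 -136.48   48.83] F jig [-0.11  0.66 -0.05] grip -0.1
shift cm [0.04 2.45 0.08] turn 0.06 tilt [ 3.e-04  0.e+00 -1.e+00]
```

arm_command:
  increments:
    - [0,0,0.3,0.1,0]
    - [0,0,0.6,0.1,0]
    - [0,0,0.9,0.1,0]
    - [0,0,1.2,0.1,0]
    - [0,0,1.5,0.1,0]
    - [0,0,1.8,0.1,0]
    - [0,0,2.0,0.1,0]
    - [0,0,2.2,0.1,0]

```text
time_s: 14.08
tool_pos: [467.5, -65.5, 47.7]
ee_rot: [-0.0, 0.139, 0.99, 0.0]
ft_force: [-0.0, -0.5, -1.1]
grip_width: -0.2
```

```bash
python3 m2.py 9 22 40; python3 - <<'E'
from geo import *
a=load('t9')['image'][185:275,260:390,::-1]
cv2.imwrite('pics/t9z.png',cv2.resize(a,None,fx=6,fy=6,interpolation=cv2.INTER_CUBIC))
E
```

```text
line [np.float64(30.63), np.float64(30.7)] foot z12 [np.float64(24.33), np.float64(23.8), np.float64(24.8)]
rod end z33 11.22 tail -111.06
line [np.float64(28.84), np.float64(29.31)] foot z12 [np.float64(24.09), np.float64(23.68), np.float64(24.16)]
rod end z33 12.84 tail -120.21
t 14.18 jig tcp [   0.34 -114.53   47.74] F jig [ 0.19 -0.33 -0.25] grip -0.2
```

View pics/t9z.png

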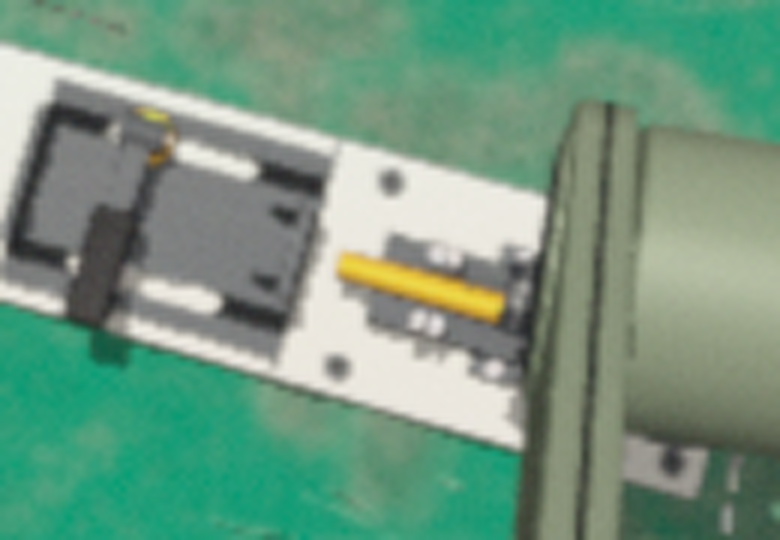

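```bash
python3 - <<'E'
from meas import *
p=np.load('p0.npy')
for t in('top0','t9'):
    f=load(t); im=rect(f,p,31,(-2,2),(-12,24),4).astype(float).mean(0); ys=np.arange(24,-12,-.25)
    print(' '.join(f'{y:.1f}:{v[2]-v[0]:.0f}' for y,v in list(zip(ys,im))[::3]))
E
```

```text
24.0:10 23.2:10 22.5:11 21.8:11 21.0:12 20.2:12 19.5:12 18.8:12 18.0:13 17.2:13 16.5:13 15.8:13 15.0:12 14.2:12 13.5:12 12.8:11 12.0:11 11.2:11 10.5:11 9.8:12 9.0:12 8.2:12 7.5:12 6.8:12 6.0:12 5.2:12 4.5:12 3.8:13 3.0:14 2.2:13 1.5:13 0.8:19 0.0:28 -0.8:40 -1.5:61 -2.2:91 -3.0:120 -3.8:145 -4.5:163 -5.2:169 -6.0:169 -6.8:169 -7.5:169 -8.2:168 -9.0:166 -9.8:166 -10.5:165 -11.2:164
24.0:2 23.2:5 22.5:8 21.8:9 21.0:9 20.2:10 19.5:10 18.8:11 18.0:12 17.2:12 16.5:12 15.8:12 15.0:13 14.2:14 13.5:17 12.8:27 12.0:40 11.2:58 10.5:84 9.8:113 9.0:135 8.2:153 7.5:165 6.8:168 6.0:169 5.2:170 4.5:170 3.8:170 3.0:169 2.2:168 1.5:167 0.8:166 0.0:166 -0.8:166 -1.5:167 -2.2:167 -3.0:166 -3.8:166 -4.5:165 -5.2:166 -6.0:167 -6.8:167 -7.5:165 -8.2:164 -9.0:163 -9.8:163 -10.5:162 -11.2:163
```

arm_command:
  increments:
    - [0,0,0.3,0,0]
    - [0,0,0.6,0,0]
    - [0,0,0.8,0,0]
    - [0,0,1.0,0,0]
    - [0,0,1.1,0,0]
    - [0,0,1.15,0,0]

```text
time_s: 14.68
tool_pos: [470.8, -54.5, 47.8]
ee_rot: [0.0, 0.139, 0.99, 0.0]
ft_force: [-0.2, -0.3, 0.3]
grip_width: 0.2
```

arm_command:
  increments:
    - [0,0,0.05,0,0]
    - [0,0,0.1,0,0]

```text
time_s: 14.85
tool_pos: [471.0, -53.8, 47.7]
ee_rot: [0.0, 0.139, 0.99, 0.0]
ft_force: [-0.7, -1.3, 0.5]
grip_width: 0.0
```

```bash
python3 -c "
from geo import *
plan(None)"
```

```text
t 14.85 jig tcp [   0.34 -102.37   47.74] F jig [-0.3  -1.43  0.49] grip 0.0
```

arm_command:
  increments:
    - [0,0,0.05,0,0]
    - [0,0,0.1,0,0]

```text
time_s: 15.02
tool_pos: [471.2, -52.9, 47.7]
ee_rot: [-0.0, 0.139, 0.99, -0.0]
ft_force: [-0.5, -3.7, 0.4]
grip_width: -0.3
```

arm_command:
  increments:
    - [0,0,0.04,0,0]
    - [0,0,0.05,0,0]

```text
time_s: 15.18
tool_pos: [471.2, -52.8, 47.7]
ee_rot: [-0.0, 0.139, 0.99, -0.0]
ft_force: [-1.3, -4.9, 0.4]
grip_width: 0.4
```

```bash
python3 -c "
from geo import *
plan(None)"
```

```text
t 15.18 jig tcp [   0.27 -101.4    47.72] F jig [ 0.07 -5.06  0.44] grip 0.4
```

arm_command:
  increments:
    - [0,0,-0.4,0,0]
    - [0,0,-1.2,0,0]
    - [0,0,-2.4,-0.5,0]
    - [0,0,-3.5,-3,0]
    - [0,1,-4,-6,0]
    - [0,4,-4,-9,0]
    - [0,8,-4,-10,0]
    - [0,12,-4,-10,0]

```text
time_s: 15.85
tool_pos: [345.9, -58.0, 150.0]
ee_rot: [0.003, 0.14, 0.99, 0.0]
ft_force: [-0.0, 0.2, 0.5]
grip_width: -0.2
```

arm_command:
  increments:
    - [0,3,-1,0,0]
    - [0,6,-2,0,0]
    - [0,9,-3,0,0]
    - [0,9,-3,0,0]
    - [0,9,-3,0,0]

```text
time_s: 16.27
tool_pos: [249.0, -61.5, 147.8]
ee_rot: [0.001, 0.14, 0.99, 0.0]
ft_force: [-0.3, -0.2, 0.3]
grip_width: 0.3
```

```bash
python3 m2.py 10 22 40; python3 - <<'E'
from meas import *
p=np.load('p0.npy')
f=load('t10'); im=rect(f,p,31,(-2,2),(-112,32),4).astype(float).mean(0); ys=np.arange(32,-112,-.25)
print(' '.join(f'{y:.1f}:{v[2]-v[0]:.0f}' for y,v in list(zip(ys,im))[::3] if y>12 or y<-85))
a=f['image'][185:275,240:390,::-1]; b=load('s10')['image'][155:255,235:365,::-1]
cv2.imwrite('pics/t10z.png',cv2.resize(a,None,fx=5.2,fy=5.2,interpolation=cv2.INTER_CUBIC))
cv2.imwrite('pics/s10z.png',cv2.resize(b,None,fx=5.5,fy=5.5,interpolation=cv2.INTER_CUBIC))
E
```

```text
line [np.float64(30.65), np.float64(30.68)] foot z12 [np.float64(24.24), np.float64(24.04), np.float64(24.8)]
rod end z33 -0.64 tail -138.77
line [np.float64(28.86), np.float64(22.64)] foot z12 [np.float64(24.09), np.float64(23.58), np.float64(37.93)]
rod end z33 7.3 tail -111.76
t 16.37 jig tcp [-208.52 -171.    148.15] F jig [ 0.33 -0.24 -1.03] grip 0.1
32.0:-1 31.2:-1 30.5:-1 29.8:-1 29.0:-2 28.2:-2 27.5:3 26.8:13 26.0:28 25.2:55 24.5:87 23.8:115 23.0:139 22.2:156 21.5:162 20.8:164 20.0:165 19.2:166 18.5:166 17.8:167 17.0:167 16.2:166 15.5:165 14.8:164 14.0:164 13.2:164 12.5:165 -85.8:164 -86.5:164 -87.2:164 -88.0:164 -88.8:164 -89.5:164 -90.2:166 -91.0:167 -91.8:167 -92.5:167 -93.2:164 -94.0:155 -94.8:144 -95.5:131 -96.2:108 -97.0:77 -97.8:50 -98.5:24 -99.2:6 -100.0:0 -100.8:-1 -101.5:-3 -102.2:-4 -103.0:-5 -103.8:-5 -104.5:-4 -105.2:-2 -106.0:-1 -106.8:-1 -107.5:-1 -108.2:-1 -109.0:-1 -109.8:-1 -110.5:-1 -111.2:-1
```

View pics/t10z.png

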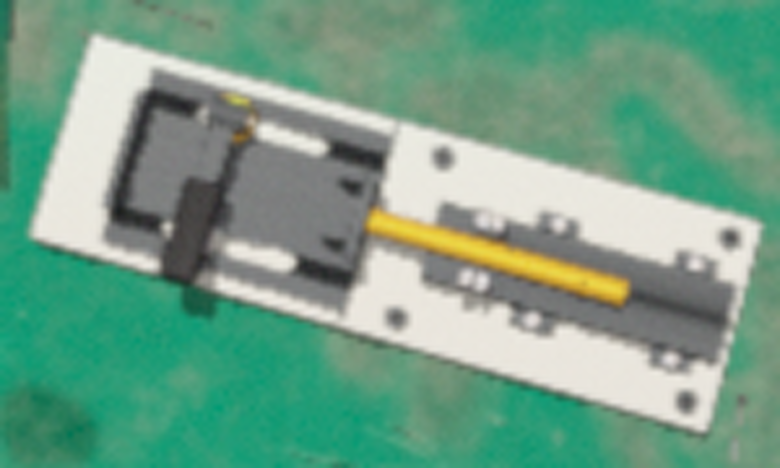

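View pics/s10z.png

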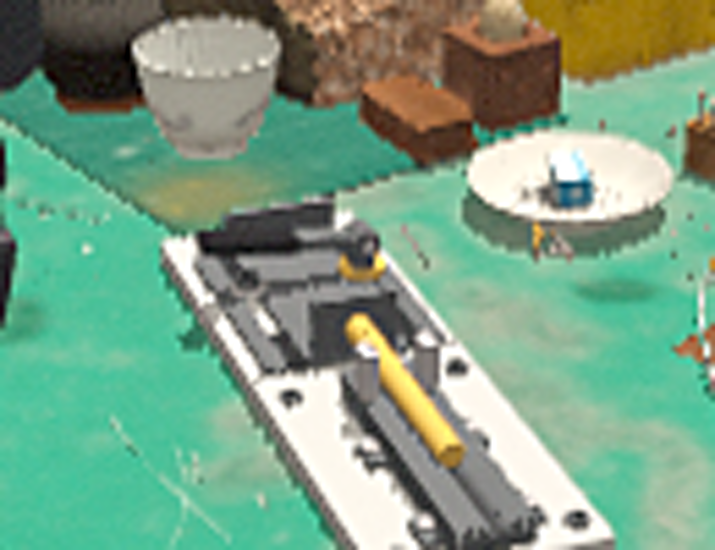

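```bash
python3 -c "
from station import sign_off,get_obs
print(get_obs()['joint_vel'].round(3)); print(sign_off())"
```

```text
[ 0.007  0.022 -0.014 -0.003  0.003  0.001]
the job is handed in; nothing more can be done
None
```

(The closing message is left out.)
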